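# Set a homogeniser shaft against the hidden stop of a V-groove setting cradle

### The job

Take the steel homogeniser shaft (slotted black-marked end, red ring at the other end) from the white rest, lay it in the open V-groove of the setting cradle with its slotted end towards the red hood, then slide it along the groove into the hood until that end meets the stop. Press it home lightly for about half a second, with some 6 N on the sprung stop over and above the drag of the groove and never as much as 15 N, then let go and leave it lying in the groove, still touching the stop. Leave the white pestle and everything else where it stands.

Things in the scene. Friction and masses are not known exactly. Their poses are not given: they have to be found in the camera images.
- shaft: Loose steel cylinder, 24 mm diameter, 150 mm long, 0.10 to 0.20 kg. Origin at its middle, on its axis; x runs along the axis to the slotted end (+75 mm, six black slots). The rear end (-75 mm) has a red ring. At first it lies level in a berth of the white rest, axis 33 mm above the table.
- shaft_tip (a point): Middle of the flat slotted end face of the shaft, 75 mm from the shaft's origin along its +x.
- rest: White fixed rest, base plate 130 x 170 x 5 mm, origin at the centre of its underside. Two berths along its x axis, at y = +45 and -45 mm: each a pair of V saddles 12 mm long at x = +50 and -50 mm, tops 27 mm above the table; between them a rod is free all round for 88 mm. One berth holds the shaft, the other the pestle.
- cradle: Setting cradle, fixed: grey base plate 300 x 90 x 10 mm with a bright 90-degree V-groove along its x axis. Origin under the middle, on the table; push direction is +x. The groove runs from x = -140 to +130 mm at y = 0; bottom line 36 mm, top edges 46.5 mm above the table, 28 mm over its outsides. From x = -140 to +60 mm it is open above; from +60 to +130 mm a red hood covers it.
- hood_mouth (a point): Middle of the red hood's open mouth, where the shaft's axis passes: cradle x = +60 mm, 53 mm above the table. Axes as the cradle's. Tunnel 32 mm wide inside, its roof 70 to 74 mm above the table, outer width 40 mm, 70 mm long.
- stop: Dark stop holder with brass thimble, fixed behind the hood; origin at cradle x = +130 mm on the table, axes as the cradle's. Inside the hood, on the shaft's axis, it carries the end stop: a domed rubber button, 16 mm wide, on a screw. The screw's setting differs each time and is not measured: the button's front lies 28 to 58 mm inside the hood mouth, to be found by feel.
- groove_middle (a point): Point on the line where the shaft's axis lies when it is in the groove: cradle x = -40 mm, y = 0, 53 mm above the table (the shaft then stands 18 mm proud of the groove's top edges). Axes as the cradle's. The shaft drags in the groove with up to about 3.5 N of friction.
- stop_thimble (a point): Centre of the brass thimble's outer end (26 mm diameter), on the shaft's axis, 56 mm beyond the stop's origin; leave it. The rubber button inside is sprung: it gives 1 mm for each 8 N and bottoms hard after 4 mm; when the push ends it eases the shaft back by up to 2 mm and stays in touch with it.
- pestle: White plastic rod with a blue ring, of the same size as the shaft, lying in the other berth of the rest; to be left. Origin at its middle, x along its axis.
- jar_big: White screw-top jar, 80 mm wide, 85 mm tall, standing; origin under its centre.
- jar_small: White screw-top jar, 60 mm wide, 50 mm tall, standing; origin under its centre.
- amber_bottle: Amber bottle with red cap, 64 mm wide, 170 mm tall, standing; origin under its centre.
- dropper: Small amber bottle with red cap, 32 mm wide, 70 mm tall, standing; origin under its centre.
- beaker: Empty glass beaker, 90 mm wide, 110 mm tall, standing; origin under its centre.
- spatula: Spatula with orange handle, 200 mm long, lying on the table along its x axis; origin under its middle.
Mind the look-alikes: they are no part of the job. Leave any orange or yellow look-alike of the shaft alone.

How it is judged:
By the outcome, as a careful person would: the job done as asked, in the order asked, and still so for the second after the job is handed in, with the robot touching nothing.
It also fails if it takes over 54 s, if anything falls off the work surface, if the arm or the gripper's body presses on something with over 40 N, if the wrist force passes 120 N, or if a joint passes its speed limit or range.

### The arm

A 6-joint arm with a two-finger parallel gripper is mounted at the origin on the work surface. World frame = base frame: x ahead of the robot, y to its left, z up, the work surface at z = 0. Lengths are in m, angles in degrees, forces in N, time in s.
With the tool pointing down it reaches from about 0.375 to 0.9 m from the base axis. Payload 3.1 kg.
Tool frame: the origin (TCP) lies on the centre line of the jaws, within the pads' length; the fingertips stand finger_overhang ahead of it and the grasp point (between the pads) lies 5 mm behind it (finger_overhang is the distance from the TCP to the fingertips, in m); z points along the fingers, y is the line along which they close (so a half turn about z gives the same grasp; the last joint's range is limited). The gripper opens to 87 mm and grips with 3 to 60 N. Pads are 19 mm wide; open, the fingers measure 117 mm over their backs; the gripper's body (75 mm by 190 mm) begins 51 mm behind the grasp point.
Start: joints at [54.975, 30.224, 82.088, -0, 67.689, -10.227], TCP at [0.262, 0.567, 0.237] pointing down, gripper open.
Joint ranges: [-176.69, 176.69], [-43.24, 126.21], [12.49, 139.97], [-82, 262], [0, 151.66], [-163.58, 163.58]. Speed limits (degrees/s): [159.86, 159.86, 180, 180, 180, 180].

### API

Orientations are given as a 3x3 rotation matrix whose columns are the frame's x, y, z axes.
In Python, from rig import read_state, capture, calibration, hand_in, finger_overhang gives the robot as it stands.
- The arm moves only by the tool send_rows, never from a script. Its argument "plan" is a list of rows, each a list of 5 numbers: the closure in counts, from 0 (fully open) to 255 (shut), then the shift along the tool's x, y, z in m, then the turn about the tool's z in rad. A call has 1 to 20 rows; each row shifts and turns the commanded pose from where the row before left it, along the tool's axes as they then stand; what a row does not reach is not made up. A row lasts 1/12 s, in which the tool goes at most 41.7 mm and 7.16 degrees, less where a joint would pass 70% of its speed; a pose out of reach is approached as far as the arm can. A call is refused whole if a number of a shift passes 0.0417 or a number of a turn 0.125, either way. A call with a gripper value outside its range is refused whole. The fingers move at their own pace and stop on an object; the grip force is fixed at half the most. Time passes only in rows, so rows that do not move let the fingers close. It gives the time, the measured TCP pose, the force, the opening and the grip force at its end, in the units of the state.
- read_state(): the state, without advancing time (a new reading comes with each control period).
- capture(name): name is "scene" or "side" or "wrist"; returns (picture, depth): 400x640x3 uint8, blue, green, red; 400x640 float32, m along the optical axis (not along the pixel's ray), 0 where there is no reading.
- calibration(name): a dict with "fx", "fy", "cx", "cy" (pixels), "xyz" and "rotation" of the camera in the world. Camera axes: x right, y down, z forward; pixel columns grow to the right and rows downward; lengths in m; the calibration is good to about 2 mm. A picture is of the moment at which its call begins: read the wrist's pose just before it. calibration takes no time and is no camera call; for the wrist camera it gives the pose at the moment of the call.
- hand_in(): hands the job in; it is judged then, once.
The state is a dict: "time_s": time; "joint_positions": joint angles; "qvel": joint speeds; "tau": joint torques, N m; "position": TCP position; "tcp_rot": TCP orientation; "force": force on the tool from outside, world axes, zero at the start; "moment": the same for the moment, N m; "opening": opening from 0.0 (shut) to 1.0 (fully open); "grasp_force": force on a finger pad.
Only numpy, scipy, OpenCV 4.12 (cv2) and the standard library are available. Lean on these libraries where they do the work, as an engineer would, in place of code of your own. Each camera call takes 0.05 s, during which the arm holds its last target. There are 200 camera calls.

## Working session

There is one attempt and no reset: what is moved stays moved. The work goes in short steps, Python scripts to look and compute and a tool call to move; the robot and the scene stay as the last step left them, time stands still between calls to the robot, and variables do not carry over. Pictures are saved under pics/ and viewed, at most 10 in all, crops included, and the job is handed in when it is done.

Besides the shell and the picture viewer there is one more tool, called in YAML: its name, and indented under it one key for each argument. send_rows: Moves the arm, as the interface text tells. Its arguments: {"type":"object","properties":{"plan":{"type":"array","items":{"type":"array","items":{"type":"number"}}}},"required":["plan"]}

```bash
ls; mkdir -p pics
python3 - <<'E'
from rig import *
import cv2,numpy as np
s=read_state();print(s, finger_overhang if not callable(finger_overhang) else finger_overhang())
for n in("scene","side"):
    p,d=capture(n);cv2.imwrite(f"pics/{n}0.png",p);np.savez(f"pics/{n}0.npz",p=p,d=d);print(calibration(n))
E
```

```text
pics
{'time_s': 0.0, 'joint_positions': array([ 5.49750972e+01,  3.02789802e+01,  8.21576189e+01,  6.65076234e-04,
        6.76892892e+01, -1.02261594e+01]), 'qvel': array([-0.01916981,  0.05232232, -0.01279536, -0.0172353 ,  0.02844616,
       -0.00680925]), 'tau': array([ 2.01700765e-03, -4.40038991e+01, -1.76599270e+01,  6.34443923e-02,
        5.81768516e-02, -1.54191043e-04]), 'position': array([0.26168735, 0.56679078, 0.23556462]), 'tcp_rot': array([[-9.07784570e-01,  4.19434813e-01, -1.26981794e-03],
       [ 4.19436544e-01,  9.07782887e-01, -1.79310050e-03],
       [ 4.00630222e-04, -2.16035702e-03, -9.99997586e-01]]), 'force': array([ 0.00101623,  0.32832116, -0.10787152]), 'moment': array([ 0.02634879, -0.01102936,  0.007126  ]), 'grasp_force': 0.0, 'opening': 1.0006830389126067} 0.014
{'fx': 401.63315884255115, 'fy': 401.63315884255115, 'cx': 320.64221883818897, 'cy': 196.5341519954938, 'xyz': array([1.5341721 , 0.06452777, 0.86471587]), 'rotation': array([[-0.09988216,  0.62733244, -0.7723196 ],
       [ 0.99498956,  0.06640292, -0.07474237],
       [ 0.00439597, -0.77591537, -0.6308217 ]])}
{'fx': 437.79069806815994, 'fy': 437.79069806815994, 'cx': 321.8116487781109, 'cy': 200.38835680015376, 'xyz': array([ 0.27683355, -1.16670866,  0.77691451]), 'rotation': array([[ 0.96977688, -0.13209653,  0.20514219],
       [-0.24380623, -0.49169697,  0.83593816],
       [-0.00955673, -0.86068844, -0.50904231]])}
```

View pics/scene0.png

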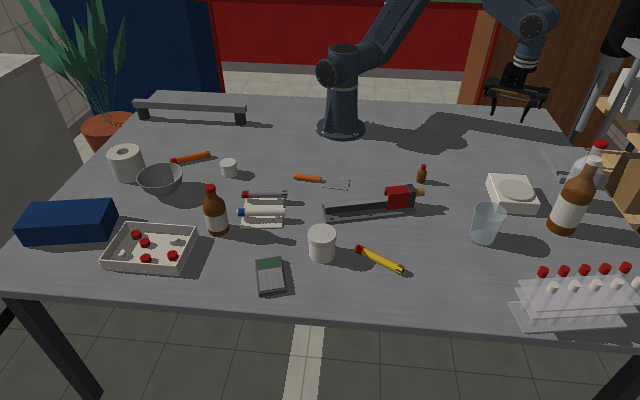

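View pics/side0.png

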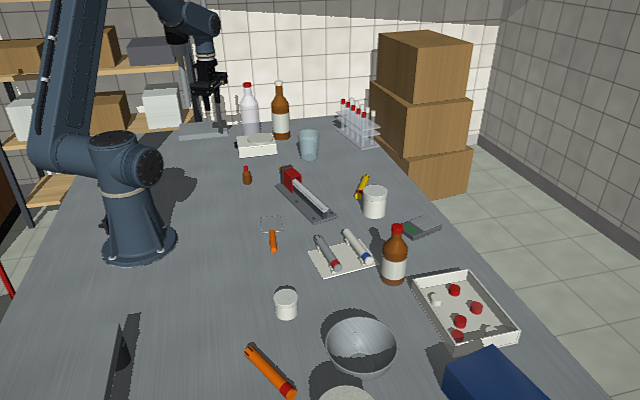

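The scene view shows the rest at about (263,208) with the shaft in its far berth (265,194). The cradle runs from (325,212) to the red hood at (400,196), and the thimble is at (420,192). I'll get coarse positions from depth, and zoom in on both views.

```bash
cat > h.py <<'E'
import numpy as np,cv2
from rig import *
def pt(c,u,v,z):  # z depth
    return c["xyz"]+c["rotation"]@np.array([(u-c["cx"])/c["fx"]*z,(v-c["cy"])/c["fy"]*z,z])
def ray(c,u,v,h):
    r=c["rotation"]@np.array([(u-c["cx"])/c["fx"],(v-c["cy"])/c["fy"],1]);return c["xyz"]+r*(h-c["xyz"][2])/r[2]
def cloud(c,d):
    v,u=np.mgrid[:400,:640];p=np.stack([(u-c["cx"])/c["fx"]*d,(v-c["cy"])/c["fy"]*d,d],-1)
    return p@c["rotation"].T+c["xyz"]
def tri(c1,a,c2,b):
    r=[c["rotation"]@np.array([(q[0]-c["cx"])/c["fx"],(q[1]-c["cy"])/c["fy"],1]) for c,q in((c1,a),(c2,b))]
    A=np.stack([r[0],-r[1]],1);t=np.linalg.lstsq(A,c2["xyz"]-c1["xyz"],rcond=None)[0]
    P,Q=c1["xyz"]+t[0]*r[0],c2["xyz"]+t[1]*r[1];return (P+Q)/2,np.linalg.norm(P-Q)
E
python3 - <<'E'
from h import *
a=np.load("pics/scene0.npz");b=np.load("pics/side0.npz")
for n,f,pts in(("scene",a,[(247,194),(265,194),(285,195),(242,212),(263,212),(284,212),(330,209),(385,201),(399,191),(421,191)]),("side",b,[(337,268),(327,250),(318,237),(347,232),(367,260),(291,172),(325,212)])):
    C=cloud(calibration(n),f["d"])
    for u,v in pts: print(n,u,v,C[v,u].round(3),f["p"][v,u])
x=cv2.resize(a["p"][170:240,220:440],None,fx=3.6,fy=3.6,interpolation=cv2.INTER_CUBIC)
y=cv2.resize(b["p"][160:280,265:385],None,fx=2.8,fy=2.8,interpolation=cv2.INTER_CUBIC)
o=np.zeros((x.shape[0]+y.shape[0],800,3),np.uint8);o[:x.shape[0],:x.shape[1]]=x;o[x.shape[0]:,:y.shape[1]]=y
cv2.imwrite("pics/z.png",o);print(o.shape)
E
```

```text
scene 247 194 [ 0.536 -0.275  0.04 ] [ 20  22 106]
scene 265 194 [ 0.53  -0.216  0.039] [88 88 88]
scene 285 195 [ 0.525 -0.151  0.037] [65 66 66]
scene 242 212 [ 0.627 -0.268  0.041] [92 47 20]
scene 263 212 [ 0.62  -0.203  0.041] [119 127 130]
scene 284 212 [ 0.613 -0.139  0.041] [102 107 111]
scene 330 209 [0.57  0.001 0.029] [27 26 23]
scene 385 201 [0.522 0.175 0.038] [63 63 62]
scene 399 191 [0.51  0.216 0.073] [ 24  25 114]
scene 421 191 [0.49  0.289 0.063] [ 41  81 105]
side 337 268 [ 0.528 -0.301  0.037] [150 148 142]
side 327 250 [ 0.521 -0.227  0.043] [130 129 123]
side 318 237 [ 0.511 -0.161  0.044] [136 136 130]
side 347 232 [ 0.6   -0.157  0.043] [175 185 184]
side 367 260 [ 0.616 -0.289  0.037] [206 216 215]
side 291 172 [0.503 0.209 0.073] [ 27  30 125]
side 325 212 [ 0.569 -0.015  0.031] [88 87 80]
(588, 800, 3)
```

View pics/z.png

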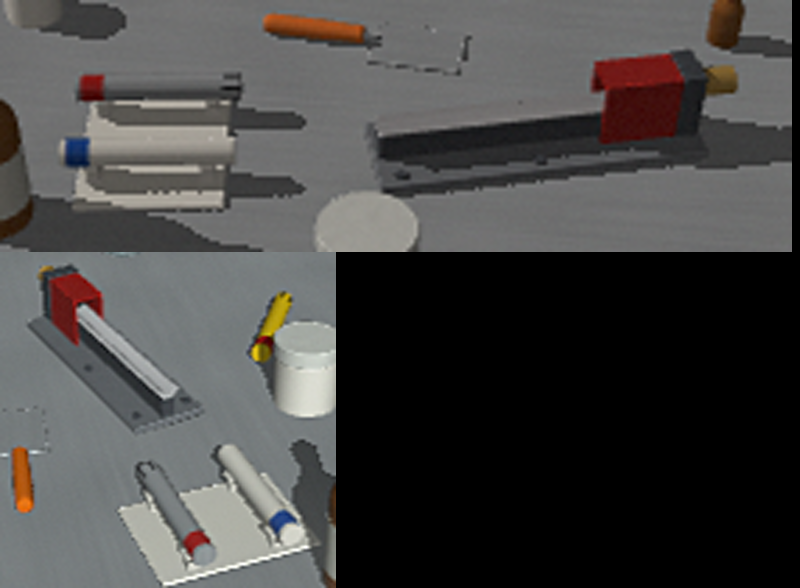

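The zoomed crops show the shaft's red ring at the left (-y) end and its slots at the right (+y) end, beside the blue-ringed pestle. The hood is at the +y end of the cradle, so the shaft already points roughly the right way. I'll now measure the axes from the depth clouds.

Run:
```python
from h import *
def fit(P):
    c=np.median(P[:,:2],0);l=cv2.fitLine(P[:,:2].astype(np.float32),cv2.DIST_HUBER,0,.01,.01).ravel()
    d=l[:2]*np.sign(l[1]);t=(P[:,:2]-l[2:])@d
    e=[l[2:]+d*q for q in(t.min(),t.max())];return np.degrees(np.arctan2(d[1],d[0])).round(1),np.round(e,4),P[:,2].max().round(4),len(P)
for n in("scene","side"):
    f=np.load(f"pics/{n}0.npz");c=calibration(n);C=cloud(c,f["d"]);p=f["p"].astype(int);X,Y,Z=C[...,0],C[...,1],C[...,2]
    m=(X>.48)&(X<.565)&(Y>-.31)&(Y<-.12)&(Z>.03);print(n,"shaft",fit(C[m]))
    m=(X>.45)&(X<.6)&(Y>-.03)&(Y<.18)&(Z>.03)&(Z<.06);print("groove",fit(C[m]))
    m=(X>.45)&(X<.6)&(Y>.1)&(Y<.26)&(Z>.06)&(Z<.09)&(p[...,2]>2*p[...,1]);print("hood",fit(C[m]),C[m].mean(0).round(4))
    m=(X>.4)&(X<.6)&(Y>.22)&(Y<.35)&(Z>.045);print("stop",fit(C[m]))
print(calibration("wrist"))
```

```text
scene shaft (np.float32(98.5), array([[ 0.5404, -0.2943],
       [ 0.5185, -0.148 ]]), np.float64(0.0485), 294)
groove (np.float32(106.7), array([[ 0.5663, -0.0168],
       [ 0.5068,  0.1815]]), np.float64(0.0571), 492)
hood (np.float32(102.3), array([[0.5197, 0.1769],
       [0.5043, 0.2475]]), np.float64(0.0784), 247) [0.5094 0.2112 0.0716]
stop (np.float32(116.2), array([[0.5236, 0.22  ],
       [0.4836, 0.3011]]), np.float64(0.0792), 292)
side shaft (np.float32(97.9), array([[ 0.5284, -0.302 ],
       [ 0.5072, -0.1485]]), np.float64(0.048), 341)
groove (np.float32(107.9), array([[ 0.5722, -0.0186],
       [ 0.5071,  0.1823]]), np.float64(0.0589), 321)
hood (np.float32(117.4), array([[0.5179, 0.1677],
       [0.4815, 0.238 ]]), np.float64(0.0781), 144) [0.5018 0.203  0.0718]
stop (np.float32(108.9), array([[0.498 , 0.2133],
       [0.4697, 0.296 ]]), np.float64(0.0787), 110)
{'fx': 328.467079409551, 'fy': 328.467079409551, 'cx': 318.7820047279841, 'cy': 204.1436962146031, 'xyz': array([0.18735744, 0.60218281, 0.38432288]), 'rotation': array([[ 0.41959943,  0.86691843,  0.26905157],
       [ 0.90770557, -0.39988281, -0.12713904],
       [-0.00263008,  0.29756708, -0.95469729]])}
```

send_rows:
  plan:
    - [0,0,0,0,0.125]
    - [0,0,0,0,0.125]
    - [0,0,0,0,0.125]
    - [0,0,0,0,0.125]
    - [0,0,0,0,0.125]
    - [0,0,0,0,0.125]
    - [0,0,0,0,0.125]
    - [0,0,0,0,0.125]

```text
time_s: 0.77
position: [0.2618, 0.567, 0.2359]
tcp_rot: [[-0.131, 0.991, -0.001], [0.991, 0.131, -0.001], [-0.001, -0.001, -1.0]]
force: [-0.6, 0.2, -0.4]
opening: 0.997
grasp_force: 0.0
```

send_rows:
  plan:
    - [0,-0.041,0.0074,0,0]
    - [0,-0.041,0.0074,0,0]
    - [0,-0.041,0.0074,0,0]
    - [0,-0.041,0.0074,0,0]
    - [0,-0.041,0.0074,0,0]
    - [0,-0.041,0.0074,0,0]
    - [0,-0.041,0.0074,0,0]
    - [0,-0.041,0.0074,0,0]
    - [0,-0.041,0.0074,0,0]
    - [0,-0.041,0.0074,0,0]
    - [0,-0.041,0.0074,0,0]
    - [0,-0.041,0.0074,0,0]
    - [0,-0.041,0.0074,0,0]
    - [0,-0.041,0.0074,0,0]
    - [0,-0.041,0.0074,0,0]
    - [0,-0.041,0.0074,0,0]
    - [0,-0.041,0.0074,0,0]
    - [0,-0.041,0.0074,0,0]
    - [0,-0.041,0.0074,0,0]
    - [0,-0.041,0.0074,0,0]

```text
time_s: 2.43
position: [0.5214, -0.2265, 0.2362]
tcp_rot: [[-0.137, 0.991, -0.001], [0.991, 0.137, 0.001], [0.001, -0.001, -1.0]]
force: [1.2, -0.1, 0.2]
opening: 0.997
grasp_force: 0.0
```

Run:
```python
from h import *
s=read_state();print(s["time_s"],s["position"],s["tcp_rot"][:,0],s["joint_positions"].round(1))
c=calibration("wrist");p,d=capture("wrist");np.savez("pics/w1.npz",p=p,d=d,**c);cv2.imwrite("pics/w1.png",p)
```

```text
2.4333 [ 0.52139729 -0.22649536  0.23617616] [-1.36946827e-01  9.90578131e-01  7.30228956e-04] [-34.7  25.9  90.3   0.   63.8 -42.6]
```

View pics/w1.png

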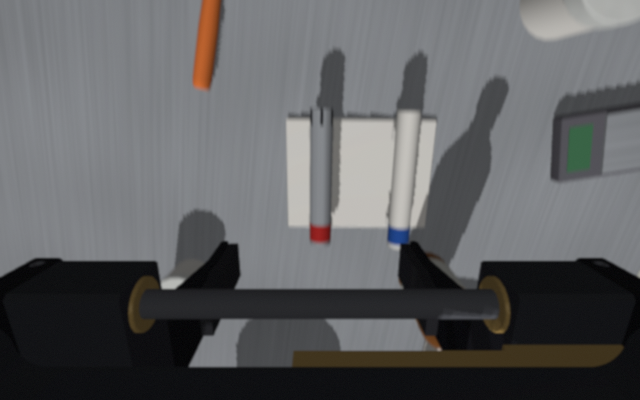

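The wrist view shows the shaft from its slots (321,110) to its red ring (320,240) on the white rest, with the pestle at the right (402,175). Next I'll get the shaft's axis from its edges, and its height from the red ring's centroid across two views.

Run:
```python
from h import *
w=np.load("pics/w1.npz");p=w["p"].astype(int);d=w["d"];c=calibration("wrist")
C=cloud(c,d);X,Y,Z=C[...,0],C[...,1],C[...,2]
for v in range(105,250,12): print(v,C[v,320].round(4),p[v,300:342:3].sum(-1)//3)
def red(p,box):
    p=p.astype(int);m=(p[...,2]>70)&(p[...,2]>2*p[...,1])&(p[...,2]>2*p[...,0]);k=np.zeros_like(m);x0,x1,y0,y1=box;k[y0:y1,x0:x1]=1
    v,u=np.nonzero(m&k);return (u.mean(),v.mean()),(u.min(),u.max(),v.min(),v.max()),len(u)
R={}
for n,b in(("wrist",(305,335,220,250)),("scene",(235,260,185,203)),("side",(320,350,255,290))):
    P=p if n=="wrist" else np.load(f"pics/{n}0.npz")["p"];R[n]=red(P,b);print(n,R[n])
cs={n:calibration(n) for n in R}
for a,b in(("wrist","scene"),("wrist","side"),("scene","side")): print(a,b,tri(cs[a],R[a][0],cs[b],R[b][0]))
m=(abs(X-.525)<.04)&(abs(Y+.22)<.09)&(Z>.028);m[:,340:]=0;P=C[m];l=cv2.fitLine(P[:,:2].astype(np.float32),cv2.DIST_HUBER,0,.01,.01).ravel();dd=l[:2]*np.sign(l[1]);t=(P[:,:2]-l[2:])@dd
print("axis",np.degrees(np.arctan2(dd[1],dd[0])),l[2:]+dd*t.min(),l[2:]+dd*t.max(),np.percentile(P[:,2],[50,95]))
for v in(115,242):print(v,ray(c,320.5,v,.037))
```

```text
105 [ 5.178e-01 -1.594e-01  2.000e-04] [136 131 129 126 126 121  79  74  77  75  75  75  76  74]
117 [ 0.5188 -0.1698  0.047 ] [109 106 105  89  89 129 132  56 119 112  80  67  85  86]
129 [ 0.5204 -0.1814  0.0467] [188 189 189 161 116 129 134 135 129 109  86  89 109 110]
141 [ 0.522  -0.1933  0.046 ] [189 189 190 168 116 129 134 136 129 108  84  98 109 125]
153 [ 0.5237 -0.2053  0.0467] [189 190 190 170 117 129 134 135 127 107  82 101 108 134]
165 [ 0.5254 -0.2178  0.0463] [189 189 190 165 118 129 134 135 127 105  80 104 108 143]
177 [ 0.5271 -0.2305  0.0462] [189 190 189 161 119 130 134 135 125 104  79 106 108 150]
189 [ 0.5288 -0.2433  0.0469] [190 189 189 161 119 130 134 134 124 103  79 107 108 151]
201 [ 0.5306 -0.2568  0.0463] [189 189 190 161 118 130 134 134 123 101  79 107 108 162]
213 [ 0.5325 -0.2703  0.0466] [189 190 189 158 118 130 134 134 121  99  97 161 187 189]
225 [ 0.5344 -0.2842  0.0465] [177 176 176 132  91 110 118 119 105  81  80 172 178 182]
237 [ 0.5363 -0.2986  0.0463] [132 131 132 107  63  69  73  68  60  51  87 130 129 131]
249 [ 0.5415 -0.3344  0.0018] [130 
[... 196 characters left out ...]
 ((np.float64(244.7058823529412), np.float64(193.35294117647058)), (np.int64(242), np.int64(248), np.int64(191), np.int64(196)), 34)
side ((np.float64(334.15), np.float64(262.7)), (np.int64(331), np.int64(339), np.int64(260), np.int64(267)), 40)
wrist scene (array([ 0.53560528, -0.28840567,  0.04371309]), np.float64(0.013315215352624836))
wrist side (array([ 0.52934984, -0.29208343,  0.04890093]), np.float64(0.012347701588959146))
scene side (array([ 0.52808492, -0.28246913,  0.03795404]), np.float64(0.005934981320933291))
axis 102.7669 [ 0.533046   -0.30935987] [ 0.4982224 -0.1556724] [0.31122748 0.33387917]
115 [ 0.51922523 -0.16829524  0.037     ]
242 [ 0.53835213 -0.3087415   0.037     ]
```

```bash
cat > m.py <<'E'
from h import *
s=read_state();print(s["time_s"],s["position"],s["force"],s["tcp_rot"][:,0])
c=calibration("wrist");p,d=capture("wrist");c2=calibration("wrist");print("moved",np.linalg.norm(c2["xyz"]-c["xyz"]))
np.savez("pics/w2.npz",p=p,d=d);p=p.astype(int)
def red(p,box):
    p=p.astype(int);m=(p[...,2]>70)&(p[...,2]>2*p[...,1])&(p[...,2]>2*p[...,0]);k=np.zeros_like(m);x0,x1,y0,y1=box;k[y0:y1,x0:x1]=1
    v,u=np.nonzero(m&k);return (u.mean(),v.mean()),(u.min(),u.max(),v.min(),v.max()),len(u)
R={}
for n,b in(("wrist",(295,345,205,260)),("scene",(235,260,185,203)),("side",(320,350,255,290))):
    P=p if n=="wrist" else np.load(f"pics/{n}0.npz")["p"];R[n]=red(P,b);print(n,R[n])
cs={n:calibration(n) for n in R}
for a,b in(("wrist","scene"),("wrist","side"),("scene","side")): print(a,b,tri(cs[a],R[a][0],cs[b],R[b][0]))
C=cloud(c,d);m=np.zeros((400,640),bool);m[80:260,295:350]=1;m&=(C[...,2]>.039)&(C[...,2]<.055);P=C[m]
l=cv2.fitLine(P[:,:2].astype(np.float32),cv2.DIST_HUBER,0,.01,.01).ravel();dd=l[:2]*np.sign(l[1]);t=(P[:,:2]-l[2:])@dd
e0,e1=l[2:]+dd*t.min(),l[2:]+dd*t.max()
print("axis",np.degrees(np.arctan2(dd[1],dd[0])),e0,e1,"mid",(e0+e1)/2,t.max()-t.min(),np.percentile(P[:,2],[50,95]))
E
python3 m.py
```

```text
2.4833 [ 0.52549797 -0.23562658  0.2366903 ] [ 4.64000204 -6.45567728  0.22603924] [-0.13351863  0.99099581 -0.0100041 ]
moved 0.0036717383644603984
wrist ((np.float64(316.0), np.float64(221.3904109589041)), (np.int64(307), np.int64(325), np.int64(213), np.int64(229)), 292)
scene ((np.float64(244.7058823529412), np.float64(193.35294117647058)), (np.int64(242), np.int64(248), np.int64(191), np.int64(196)), 34)
side ((np.float64(334.15), np.float64(262.7)), (np.int64(331), np.int64(339), np.int64(260), np.int64(267)), 40)
wrist scene (array([ 0.52808135, -0.2825984 ,  0.0341442 ]), np.float64(0.004822458570452604))
wrist side (array([ 0.52732821, -0.27859099,  0.03767844]), np.float64(0.0009742587912053122))
scene side (array([ 0.52808492, -0.28246913,  0.03795404]), np.float64(0.005934981320933291))
axis 97.27662 [ 0.53141562 -0.29708917] [ 0.51234492 -0.14773573] mid [ 0.52188027 -0.22241245] 0.15056606254799296 [0.04413197 0.04619129]
```

Two views put the shaft's middle at (0.522,-0.222), heading 97.3°, length 150.6 mm and top at 45 mm, all as expected. The arm was still settling, so I'll let it come to rest while I turn to the shaft's heading.

send_rows:
  plan:
    - [0,0,0,0,0.008]
    - [0,0,0,0,0]
    - [0,0,0,0,0]
    - [0,0,0,0,0]

```text
time_s: 2.87
position: [0.5209, -0.2228, 0.2365]
tcp_rot: [[-0.131, 0.991, -0.001], [0.991, 0.131, 0.001], [0.001, -0.001, -1.0]]
force: [0.2, 0.3, 0.8]
opening: 0.998
grasp_force: 0.0
```

```bash
python3 m.py
```

```text
2.8667 [ 0.52093409 -0.22275833  0.23650666] [0.17578942 0.27819536 0.83866849] [-1.31311646e-01  9.91340748e-01  8.79537802e-04]
moved 0.00020551372993748672
wrist ((np.float64(319.56802721088434), np.float64(234.48639455782313)), (np.int64(310), np.int64(329), np.int64(226), np.int64(242)), 294)
scene ((np.float64(244.7058823529412), np.float64(193.35294117647058)), (np.int64(242), np.int64(248), np.int64(191), np.int64(196)), 34)
side ((np.float64(334.15), np.float64(262.7)), (np.int64(331), np.int64(339), np.int64(260), np.int64(267)), 40)
wrist scene (array([ 0.53013808, -0.28443684,  0.03673028]), np.float64(0.0005799177623023297))
wrist side (array([ 0.52785417, -0.28254322,  0.04095342]), np.float64(0.004172991389864423))
scene side (array([ 0.52808492, -0.28246913,  0.03795404]), np.float64(0.005934981320933291))
axis 97.263565 [ 0.53133732 -0.29697813] [ 0.512398   -0.14838417] mid [ 0.52186766 -0.22268115] 0.149796077248565 [0.04420895 0.04626012]
```

send_rows:
  plan:
    - [0,0,0.001,0.01,0.004]
    - [0,0,0,0.025,0]
    - [0,0,0,0.035,0]
    - [0,0,0,0.035,0]
    - [0,0,0,0.03,0]
    - [0,0,0,0.025,0]
    - [0,0,0,0.015,0]
    - [0,0,0,0.01,0]
    - [0,0,0,0.006,0]
    - [0,0,0,0.0035,0]
    - [0,0,0,0,0]
    - [0,0,0,0,0]

```text
time_s: 3.92
position: [0.5231, -0.2246, 0.0428]
tcp_rot: [[-0.126, 0.992, 0.001], [0.992, 0.126, -0.001], [-0.001, 0.001, -1.0]]
force: [-0.7, 0.1, 1.7]
opening: 0.997
grasp_force: 0.0
```

send_rows:
  plan:
    - [255,0,0,0,0]
    - [255,0,0,0,0]
    - [255,0,0,0,0]
    - [255,0,0,0,0]
    - [255,0,0,0,0]
    - [255,0,0,0,0]
    - [255,0,0,0,0]
    - [255,0,0,0,0]
    - [255,0,0,0,0]
    - [255,0,0,0,0]

```text
time_s: 4.75
position: [0.5224, -0.2243, 0.042]
tcp_rot: [[-0.126, 0.992, -0.0], [0.992, 0.126, 0.0], [0.0, -0.0, -1.0]]
force: [-0.1, 0.2, 0.0]
opening: 0.328
grasp_force: 0.0
```

send_rows:
  plan:
    - [255,0,0,0,0]
    - [255,0,0,0,0]
    - [255,0,0,0,0]
    - [255,0,0,0,0]

```text
time_s: 5.08
position: [0.5225, -0.2244, 0.042]
tcp_rot: [[-0.126, 0.992, -0.0], [0.992, 0.126, 0.0], [0.0, -0.0, -1.0]]
force: [0.1, 0.4, -0.7]
opening: 0.263
grasp_force: 30.0
```

send_rows:
  plan:
    - [255,0,0,-0.005,0]
    - [255,0,0,-0.015,0]
    - [255,0,0,-0.025,0]
    - [255,0,0,-0.03,0]
    - [255,0,0,-0.025,0]
    - [255,0,0,-0.015,0]
    - [255,0,0,-0.005,0]
    - [255,0,0,0,0]
    - [255,0,0,0,0]

```text
time_s: 5.83
position: [0.5219, -0.224, 0.1616]
tcp_rot: [[-0.126, 0.992, -0.001], [0.992, 0.126, 0.001], [0.001, -0.001, -1.0]]
force: [0.1, 0.1, -0.7]
opening: 0.266
grasp_force: 30.0
```

send_rows:
  plan:
    - [255,0.012,0,0,0]
    - [255,0.025,0,0,0]
    - [255,0.035,-0.0028,0,0]
    - [255,0.041,-0.0028,0,0]
    - [255,0.041,-0.0028,0,0]
    - [255,0.041,-0.0028,0,0]
    - [255,0.041,0,0,0]
    - [255,0.028,0,0,0]
    - [255,0.014,0,0,0]
    - [255,0.0067,0,0,-0.04]
    - [255,0,0,0,-0.06]
    - [255,0,0,0,-0.05]
    - [255,0,0,0,-0.026]
    - [255,0,0,0,0]
    - [255,0,0,0,0]
    - [255,0,0,0,0]

```text
time_s: 7.17
position: [0.4748, 0.057, 0.1613]
tcp_rot: [[-0.297, 0.955, -0.002], [0.955, 0.297, 0.0], [0.001, -0.002, -1.0]]
force: [-0.2, 0.0, -1.2]
opening: 0.266
grasp_force: 30.0
```

Run:
```python
from h import *
s=read_state();print(s["time_s"],s["position"],s["force"],s["tcp_rot"][:,0])
c=calibration("wrist");p,d=capture("wrist");c2=calibration("wrist");print("moved",np.linalg.norm(c2["xyz"]-c["xyz"]))
np.savez("pics/w3.npz",p=p,d=d,**c);cv2.imwrite("pics/w3.png",p)
```

```text
7.1667 [0.47480433 0.0570099  0.16134968] [-0.15960869  0.03834893 -1.17091207] [-2.96918048e-01  9.54902561e-01  8.78914295e-04]
moved 0.00024631159997671374
```

View pics/w3.png

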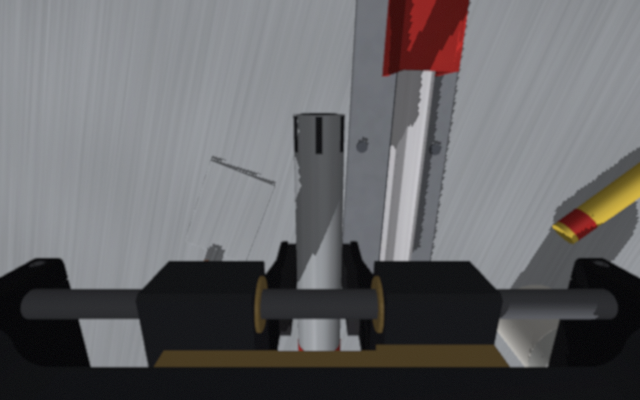

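The wrist view shows the held shaft's slotted tip at (320,115), the bright groove from (400,255) to (415,75), and the hood mouth edge along v≈72 (u 385–463). I'll work out the groove line and mouth from these.

Run:
```python
from h import *
w=np.load("pics/w3.npz");p=w["p"].astype(int);d=w["d"];c={k:w[k] for k in("cx","cy","fx","fy","xyz","rotation")}
C=cloud(c,d);Z=C[...,2];E=[]
for v in range(85,255,10):
    u=np.arange(370,450);z=Z[v,u];k=u[(z>.0435)&(z<.052)]
    a,b=k.min(),k.max();A=ray(c,a-.5,v,.0465)[:2];B=ray(c,b+.5,v,.0465)[:2];E.append((A,B));
    if v%30==25:print(v,a,b,C[v,a].round(4),C[v,b].round(4),Z[v,u][::6].round(3))
E=np.array(E);t=np.array([-.297,.955]);n=np.array([.955,.297])
for i in(0,1):
    q=E[:,i]@n;s=E[:,i]@t;print("edge",i,np.polyfit(s,q,1),q.round(4))
m=E.mean(1);l=cv2.fitLine(m.astype(np.float32),cv2.DIST_HUBER,0,.01,.01).ravel();dd=l[:2]*np.sign(l[1]);print("groove hd",np.degrees(np.arctan2(dd[1],dd[0])),l[2:])
# hood roof
r=(p[...,2]>70)&(p[...,2]>2*p[...,1])&(Z>.068)&(Z<.082);r[:,:375]=0;r[:,475:]=0;r[90:]=0
P=C[r];print("roof z",np.median(P[:,2]),"n range",np.percentile(P[:,:2]@n,[0,2,50,98,100]),"t min",np.percentile(P[:,:2]@t,[0,.5,1,2]))
print("groove mid n",np.median(m@n))
cen=l[2:]
for u,v in((320,115),):print("tip",C[v,u],[C[v,q].round(4) for q in(300,310,330,338)])
k=[C[v,320].round(4) for v in range(108,135,3)];print(k)
```

```text
85 397 432 [0.5033 0.1652 0.0448] [0.5289 0.1731 0.0442] [0.01  0.011 0.01  0.009 0.009 0.047 0.043 0.037 0.04  0.043 0.047 0.01
 0.01  0.01 ]
115 394 428 [0.509  0.1439 0.0453] [0.5342 0.1517 0.0454] [0.011 0.011 0.01  0.009 0.045 0.046 0.039 0.04  0.042 0.045 0.01  0.011
 0.01  0.01 ]
145 391 424 [0.5152 0.1215 0.0449] [0.5408 0.1293 0.0437] [0.01  0.009 0.01  0.01  0.046 0.042 0.036 0.041 0.044 0.044 0.011 0.013
 0.011 0.001]
175 388 421 [0.5219 0.0977 0.0437] [0.5477 0.1059 0.0444] [ 0.31   0.011  0.01   0.044  0.045  0.038  0.039  0.043  0.047  0.009
  0.01   0.011  0.011 -0.   ]
205 385 416 [0.5287 0.0727 0.0439] [0.553  0.0809 0.046 ] [ 0.01   0.009  0.011  0.046  0.042  0.038  0.042  0.047  0.011  0.012
  0.011  0.01  -0.     0.001]
235 382 413 [0.5357 0.0464 0.0447] [0.5619 0.0541 0.0437] [ 0.011  0.01   0.045  0.045  0.039  0.04   0.043  0.046  0.01   0.01
  0.011 -0.    -0.001  0.002]
edge 0 [0.03100358 0.52832221] [0.529  0.528  0.5277 0.5282 0.5271 0.5276 0.5274 0.5271 0.5268 0.5265
 0.5262 0.5259 0.5256 0.5261 0.5249 0.5246 0.5242]
edge 1 [0.03169414 0.55573765] [0.5561 0.5561 0.5561 0.5553 0.5545 0.5544 0.5544 0.5543 0.5543 0.5543
 0.5526 0.5533 0.5524 0.5532 0.5523 0.5522 0.5522]
groove hd 105.45792 [0.5289139  0.11981688]
roof z 0.07446961379302446 n range [0.52362183 0.52493024 0.54429979 0.56306045 0.56447314] t min [0.01550489 0.01601505 0.01629991 0.01703771]
groove mid n 0.5405404048578824
tip [0.45260459 0.13086929 0.16126952] [array([0.4443, 0.1283, 0.162 ]), array([0.4484, 0.1296, 0.1624]), array([0.4567, 0.1322, 0.1621]), array([0.4602, 0.1332, 0.1607])]
[array([ 4.528e-01,  1.311e-01, -1.000e-04]), array([0.4535, 0.1286, 0.0012]), array([0.4525, 0.1312, 0.1604]), array([0.4528, 0.1302, 0.1656]), array([0.4532, 0.129 , 0.1652]), array([0.4535, 0.1278, 0.1651]), array([0.4539, 0.1267, 0.166 ]), array([0.4543, 0.1255, 0.1654]), array([0.4547, 0.1242, 0.1648])]
```

send_rows:
  plan:
    - [255,0,0.005,0,0.016]
    - [255,0,0.015,0,0.016]
    - [255,0.0031,0.02,0,0]
    - [255,0,0.017,0,0]
    - [255,0,0.009,0.005,0]
    - [255,0,0.0029,0.015,0]
    - [255,0,0,0.025,0]
    - [255,0,0,0.02,0]
    - [255,0,0,0.012,0]
    - [255,0,0,0.007,0]
    - [255,0,0,0.003,0]
    - [255,0,0,0,0]
    - [255,0,0,0,0]
    - [255,0,0,0,0]

```text
time_s: 8.38
position: [0.5418, 0.0784, 0.0759]
tcp_rot: [[-0.267, 0.964, 0.002], [0.964, 0.267, -0.0], [-0.001, 0.002, -1.0]]
force: [0.7, 0.8, -1.0]
opening: 0.264
grasp_force: 30.0
```

```bash
cat > m2.py <<'E'
from h import *
import sys
s=read_state();print(s["time_s"],s["position"],s["force"],s["tcp_rot"][:,0],np.degrees(np.arctan2(*s["tcp_rot"][1::-1,0])))
c=calibration("wrist");p,d=capture("wrist");np.savez("pics/w4.npz",p=p,d=d,**c);cv2.imwrite("pics/"+sys.argv[1],p)
E
python3 m2.py w4.png
```

```text
8.3833 [0.54175365 0.07838349 0.07588574] [ 0.70895963  0.78206298 -1.03055153] [-2.66634789e-01  9.63797444e-01 -6.13891105e-04] 105.46411787964433
```

View pics/w4.png

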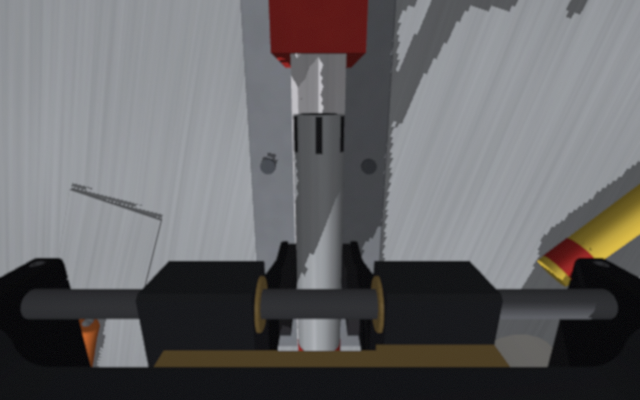

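The view shows the shaft (u 294–344 at its tip) centred over the groove (u 291–347) with the tip just short of the hood mouth (v≈60). I'll lower it gently.

send_rows:
  plan:
    - [255,0,0,0.004,0]
    - [255,0,0,0.004,0]
    - [255,0,0,0.003,0]
    - [255,0,0,0.001,0]
    - [255,0,0,0.0005,0]
    - [255,0,0,0,0]
    - [255,0,0,0,0]

```text
time_s: 9.02
position: [0.541, 0.0784, 0.0625]
tcp_rot: [[-0.267, 0.964, -0.0], [0.964, 0.267, -0.0], [0.0, -0.0, -1.0]]
force: [0.0, 0.5, -1.2]
opening: 0.268
grasp_force: 30.0
```

send_rows:
  plan:
    - [255,0,0,0.0004,0]
    - [255,0,0,0,0]
    - [255,0,0,0,0]

```text
time_s: 9.27
position: [0.5412, 0.0784, 0.0622]
tcp_rot: [[-0.267, 0.964, 0.0], [0.964, 0.267, 0.0], [-0.0, 0.0, -1.0]]
force: [0.4, 0.2, -1.8]
opening: 0.265
grasp_force: 30.0
```

send_rows:
  plan:
    - [255,0,0,0.0004,0]
    - [255,0,0,0.0002,0]
    - [255,0,0,0,0]
    - [255,0,0,0,0]

```text
time_s: 9.6
position: [0.5413, 0.0785, 0.062]
tcp_rot: [[-0.267, 0.964, 0.001], [0.964, 0.267, 0.0], [-0.0, 0.001, -1.0]]
force: [-1.0, 0.2, 4.3]
opening: 0.262
grasp_force: 30.0
```

send_rows:
  plan:
    - [120,0,0,0,0]
    - [120,0,0,0,0]
    - [120,0,0,0,0]
    - [120,0,0,0,0]
    - [120,0,0,0,0]
    - [120,0,0,-0.003,0]
    - [120,0,0,-0.01,0]
    - [120,0,0,-0.015,0]
    - [120,0,0,-0.012,0]
    - [120,0,0,-0.005,0]
    - [120,0,0,0,0]
    - [120,0,0,0,0]

```text
time_s: 10.6
position: [0.5412, 0.0784, 0.107]
tcp_rot: [[-0.267, 0.964, 0.001], [0.964, 0.267, -0.0], [-0.0, 0.001, -1.0]]
force: [0.3, 0.7, -1.2]
opening: 0.53
grasp_force: 0.0
```

```bash
python3 m2.py w5.png
```

```text
10.6 [0.54119411 0.07844395 0.1070331 ] [ 0.30416911  0.73089713 -1.20161415] [-2.66770410e-01  9.63760053e-01 -3.30374652e-04] 105.47217829057978
```

View pics/w5.png

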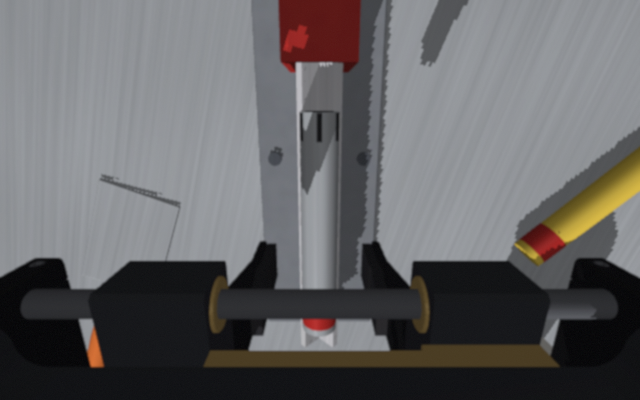

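The shaft lies in the groove: tip at (320,112), just before the hood, red ring at (320,323). I'll measure where its ends lie, then close the fingers and move behind the rear end.

Run:
```python
from h import *
w=np.load("pics/w4.npz");c={k:w[k] for k in("cx","cy","fx","fy","xyz","rotation")};C=cloud(c,w["d"]);p=w["p"].astype(int)
d=np.array([-.2666,.9638]);n=np.array([.9638,.2666]);M=np.array([.5132,.1764])
for v in(100,106,109,112,115,120,150,200,250,316,324,328,332,340):
    P=C[v,320];print(v,P.round(4),"cradle",np.round([(P[:2]-M)@d*1e3+60,-(P[:2]-M)@n*1e3],1),p[v,320])
T=read_state()["position"];print("tcp",(T[:2]-M)@d*1e3+60,-(T[:2]-M)@n*1e3)
```

```text
100 [0.5198 0.1593 0.0376] cradle [41.7 -1.8] [103 100 101]
106 [0.5208 0.1558 0.0375] cradle [38.1 -1.8] [104 102 102]
109 [0.5213 0.154  0.037 ] cradle [36.3 -1.8] [99 96 97]
112 [0.5215 0.1529 0.0628] cradle [35.2 -1.7] [53 51 50]
115 [0.5219 0.1515 0.066 ] cradle [33.7 -1.7] [25 24 24]
120 [0.5226 0.1489 0.0662] cradle [31.  -1.7] [27 25 24]
150 [0.5272 0.1324 0.0638] cradle [13.9 -1.7] [95 92 90]
200 [0.5352 0.1036 0.0653] cradle [-16.   -1.8] [159 154 152]
250 [0.5439 0.0721 0.0661] cradle [-48.8  -1.8] [159 155 151]
316 [0.5341 0.1057 0.1809] cradle [-13.7  -1.3] [47 44 43]
324 [0.559  0.0178 0.0648] cradle [-105.1   -1.9] [ 39  41 164]
328 [0.5596 0.0156 0.0661] cradle [-107.4   -1.9] [ 40  41 165]
332 [0.5606 0.0119 0.0654] cradle [-111.2   -1.9] [155 151 152]
340 [ 5.772e-01 -4.660e-02  5.000e-04] cradle [-172.    -2.2] [157 153 150]
tcp -41.75499233935622 -0.474722191792603
```

send_rows:
  plan:
    - [255,-0.01,0,0,0]
    - [255,-0.02,0,0,0]
    - [255,-0.025,0,0,0]
    - [255,-0.02,0,0,0]
    - [255,-0.01,0,0,0]
    - [255,-0.005,0,0,0]
    - [255,0,0,0,0]
    - [255,0,0,0,0]
    - [255,0,0,0,0]

```text
time_s: 11.4
position: [0.5644, -0.0074, 0.1063]
tcp_rot: [[-0.267, 0.964, -0.001], [0.964, 0.267, 0.001], [0.001, -0.001, -1.0]]
force: [-0.9, 0.5, -0.2]
opening: 0.017
grasp_force: 0.0
```

send_rows:
  plan:
    - [255,0,0,0.005,0]
    - [255,0,0,0.012,0]
    - [255,0,0,0.013,0]
    - [255,0,0,0.008,0]
    - [255,0,0,0.004,0]
    - [255,0,0,0.0015,0]
    - [255,0,0,0,0]
    - [255,0,0,0,0]
    - [255,0,0,0,0]

```text
time_s: 12.15
position: [0.5655, -0.0084, 0.0636]
tcp_rot: [[-0.267, 0.964, 0.001], [0.964, 0.267, -0.0], [-0.001, 0.001, -1.0]]
force: [-0.2, 0.2, 0.5]
opening: 0.004
grasp_force: 0.0
```

```bash
cat > f.py <<'E'
from h import *
s=read_state();d=np.array([-.2666,.9638]);M=np.array([.5132,.1764]);T=s["position"]
print("t",s["time_s"],"tcp x %.2f mm z %.4f push %.2f Fz %.2f lat %.2f"%((T[:2]-M)@d*1e3+60,T[2],-s["force"][:2]@d,s["force"][2],s["force"][:2]@[d[1],-d[0]]))
E
python3 f.py
```

```text
t 12.15 tcp x -132.02 mm z 0.0636 push -0.23 Fz 0.52 lat -0.17
```

send_rows:
  plan:
    - [255,0.001,0,0,0]
    - [255,0.002,0,0,0]
    - [255,0.002,0,0,0]
    - [255,0.002,0,0,0]
    - [255,0.002,0,0,0]
    - [255,0.002,0,0,0]
    - [255,0.002,0,0,0]
    - [255,0.002,0,0,0]
    - [255,0.002,0,0,0]
    - [255,0.002,0,0,0]
    - [255,0.001,0,0,0]
    - [255,0,0,0,0]
    - [255,0,0,0,0]

```text
time_s: 13.23
position: [0.5596, 0.0113, 0.063]
tcp_rot: [[-0.267, 0.964, -0.0], [0.964, 0.267, 0.0], [0.0, -0.0, -1.0]]
force: [-0.2, 0.3, -0.0]
opening: 0.005
grasp_force: 0.2
```

```bash
python3 f.py; python3 m2.py w6.png
python3 - <<'E'
from h import *
w=np.load("pics/w4.npz");c={k:w[k] for k in("cx","cy","fx","fy","xyz","rotation")};C=cloud(c,w["d"])
d=np.array([-.2666,.9638]);n=np.array([.9638,.2666]);M=np.array([.5132,.1764])
for v in list(range(0,240,4)):
    P=C[v,320];x=(P[:2]-M)@d*1e3+60
    if 20<x<70: print(v,P[2].round(4),x.round(1),w["p"][v,320])
E
```

```text
t 13.2333 tcp x -111.51 mm z 0.0630 push -0.36 Fz -0.00 lat -0.07
13.2333 [0.55958032 0.01128238 0.06295132] [-0.16240358  0.33151956 -0.00221043] [-2.66664423e-01  9.63789325e-01  4.71109228e-04] 105.46587832248719
```

send_rows:
  plan:
    - [255,0.001,0,0,0]
    - [255,0.002,0,0,0]
    - [255,0.0025,0,0,0]
    - [255,0.0025,0,0,0]
    - [255,0.0025,0,0,0]
    - [255,0.0025,0,0,0]
    - [255,0.0025,0,0,0]
    - [255,0.0025,0,0,0]
    - [255,0.0025,0,0,0]
    - [255,0.0025,0,0,0]
    - [255,0.0025,0,0,0]
    - [255,0.002,0,0,0]
    - [255,0.0015,0,0,0]
    - [255,0.0008,0,0,0]
    - [255,0.0004,0,0,0]
    - [255,0.0004,0,0,0]
    - [255,0.0004,0,0,0]

```text
time_s: 14.7
position: [0.5514, 0.0407, 0.063]
tcp_rot: [[-0.267, 0.964, -0.0], [0.964, 0.267, -0.0], [-0.0, -0.0, -1.0]]
force: [-1.0, -1.4, 0.6]
opening: 0.008
grasp_force: 0.5
```

```bash
python3 f.py
python3 - <<'E'
from h import *
d=np.array([-.2666,.9638]);M=np.array([.5132,.1764])
p,_=capture("scene");c=calibration("scene");p=p.astype(int)
for n,q in(("before",np.load("pics/scene0.npz")["p"].astype(int)),("now",p)):
    m=(q[...,2]>70)&(q[...,2]>2*q[...,1])&(q[...,2]>2*q[...,0]);m[:180]=0;m[225:]=0;m[:,:300]=0;m[:,384:]=0
    v,u=np.nonzero(m);print(n,len(u),u.min() if len(u) else 0,u.max() if len(u) else 0)
    if len(u):
        P=ray(c,u.mean(),v.mean(),.058);print(P,(P[:2]-M)@d*1e3+60)
cv2.imwrite("pics/s2.png",cv2.resize(p[160:230,300:440].astype(np.uint8),None,fx=5,fy=5,interpolation=cv2.INTER_CUBIC))
E
```

```text
t 14.7 tcp x -80.94 mm z 0.0630 push 1.03 Fz 0.60 lat -1.37
before 12 309 319
[ 0.46170793 -0.0605446   0.058     ] -154.639422819897
now 15 309 353
[ 0.49741179 -0.01790371  0.058     ] -123.06077845573128
```

View pics/s2.png

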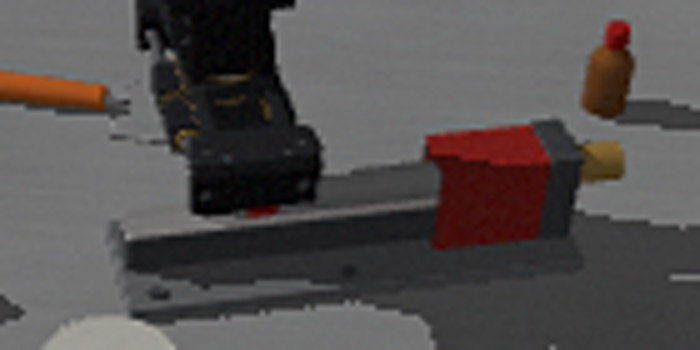

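The scene crop shows the shaft entering the hood at (435,180), with the red ring at (262,210) just below the gripper body. I'll check the ring's position along the cradle.

```bash
python3 - <<'E'
from h import *
d=np.array([-.2666,.9638]);M=np.array([.5132,.1764])
p,_=capture("scene");c=calibration("scene");q=p.astype(int)
m=(q[...,2]>60)&(q[...,2]>1.8*q[...,1])&(q[...,2]>1.8*q[...,0]);m[:190]=0;m[212:]=0;m[:,:330]=0;m[:,375:]=0
v,u=np.nonzero(m);print(list(zip(u,v)))
for a,b in zip(u,v):
    P=ray(c,a,b,.055);print(((P[:2]-M)@d*1e3+60).round(1),end=" ")
p,_=capture("side");c=calibration("side");q=p.astype(int)
m=(q[...,2]>60)&(q[...,2]>1.8*q[...,1])&(q[...,2]>1.8*q[...,0]);m[:150]=0;m[230:]=0;m[:,:270]=0;m[:,350:]=0
v,u=np.nonzero(m);print(len(u),sorted(v)[-20:])
E
python3 f.py
```

```text
[(np.int64(349), np.int64(202)), (np.int64(350), np.int64(202)), (np.int64(351), np.int64(202)), (np.int64(352), np.int64(202)), (np.int64(353), np.int64(202)), (np.int64(354), np.int64(202))]
-64.8 -61.7 -58.6 -55.5 -52.4 -49.3 96 [np.int64(191), np.int64(191), np.int64(192), np.int64(192), np.int64(192), np.int64(192), np.int64(193), np.int64(193), np.int64(193), np.int64(193), np.int64(194), np.int64(194), np.int64(194), np.int64(194), np.int64(194), np.int64(195), np.int64(195), np.int64(195), np.int64(196), np.int64(197)]
t 14.85 tcp x -80.85 mm z 0.0631 push 0.47 Fz 0.53 lat -0.23
```

send_rows:
  plan:
    - [255,0.0008,0,0,0]
    - [255,0.001,0,0,0]
    - [255,0.001,0,0,0]
    - [255,0.0006,0,0,0]
    - [255,0.0004,0,0,0]
    - [255,0.0004,0,0,0]
    - [255,0.0004,0,0,0]
    - [255,0,0,0,0]

```text
time_s: 15.52
position: [0.5503, 0.0454, 0.0631]
tcp_rot: [[-0.267, 0.964, 0.0], [0.964, 0.267, 0.0], [0.0, 0.0, -1.0]]
force: [0.2, -0.2, -0.2]
opening: 0.004
grasp_force: 0.3
```

send_rows:
  plan:
    - [255,0.0004,0,0,0]
    - [255,0.0004,0,0,0]
    - [255,0.0004,0,0,0]
    - [255,0,0,0,0]

```text
time_s: 15.85
position: [0.55, 0.0465, 0.0631]
tcp_rot: [[-0.267, 0.964, 0.0], [0.964, 0.267, 0.0], [0.0, 0.0, -1.0]]
force: [0.1, -0.3, -0.2]
opening: 0.004
grasp_force: 0.3
```

send_rows:
  plan:
    - [255,0.0004,0,0,0]
    - [255,0.0004,0,0,0]
    - [255,0.0004,0,0,0]
    - [255,0,0,0,0]

```text
time_s: 16.18
position: [0.5496, 0.0477, 0.0631]
tcp_rot: [[-0.267, 0.964, 0.0], [0.964, 0.267, 0.0], [-0.0, 0.0, -1.0]]
force: [0.4, -0.8, 0.1]
opening: 0.002
grasp_force: 0.3
```

send_rows:
  plan:
    - [255,0.0004,0,0,0]
    - [255,0.0004,0,0,0]
    - [255,0.0004,0,0,0]
    - [255,0,0,0,0]

```text
time_s: 16.52
position: [0.5494, 0.0487, 0.0631]
tcp_rot: [[-0.267, 0.964, 0.0], [0.964, 0.267, -0.0], [-0.0, 0.0, -1.0]]
force: [0.7, -1.2, -0.6]
opening: 0.003
grasp_force: 0.7
```

send_rows:
  plan:
    - [255,0.0004,0,0,0]
    - [255,0.0004,0,0,0]
    - [255,0.0004,0,0,0]
    - [255,0,0,0,0]

```text
time_s: 16.85
position: [0.5493, 0.0493, 0.0632]
tcp_rot: [[-0.267, 0.964, 0.001], [0.964, 0.267, -0.001], [-0.001, 0.0, -1.0]]
force: [-0.1, -4.0, -0.4]
opening: 0.01
grasp_force: 2.6
```

send_rows:
  plan:
    - [255,0.0003,0,0,0]
    - [255,0.0002,0,0,0]
    - [255,0,0,0,0]

```text
time_s: 17.1
position: [0.5493, 0.0495, 0.0632]
tcp_rot: [[-0.267, 0.964, 0.001], [0.964, 0.267, -0.001], [-0.002, 0.001, -1.0]]
force: [0.8, -6.0, -1.1]
opening: 0.004
grasp_force: 3.0
```

send_rows:
  plan:
    - [255,0.0003,0,0,0]
    - [255,0,0,0,0]
    - [255,0,0,0,0]

```text
time_s: 17.35
position: [0.5493, 0.0496, 0.0632]
tcp_rot: [[-0.267, 0.964, 0.001], [0.964, 0.267, -0.002], [-0.002, 0.001, -1.0]]
force: [0.7, -7.1, 0.4]
opening: 0.009
grasp_force: 3.3
```

Push is about 7.0 N total, with about 1 N of that drag, and it rises at roughly the stop's 8 N/mm. I'll hold, then back off slowly.

send_rows:
  plan:
    - [255,0,0,0,0]
    - [255,0,0,0,0]
    - [255,0,0,0,0]
    - [255,0,0,0,0]

```text
time_s: 17.68
position: [0.5493, 0.0496, 0.0632]
tcp_rot: [[-0.267, 0.964, 0.001], [0.964, 0.267, -0.002], [-0.002, 0.001, -1.0]]
force: [0.2, -5.8, -0.1]
opening: 0.004
grasp_force: 3.3
```

```bash
python3 f.py
```

```text
t 17.6833 tcp x -71.83 mm z 0.0632 push 5.67 Fz -0.11 lat -1.36
```

send_rows:
  plan:
    - [255,0.0003,0,0,0]
    - [255,0,0,0,0]
    - [255,0,0,0,0]
    - [255,0,0,0,0]

```text
time_s: 18.02
position: [0.5493, 0.0497, 0.0633]
tcp_rot: [[-0.268, 0.964, 0.001], [0.964, 0.268, -0.002], [-0.002, 0.001, -1.0]]
force: [1.3, -6.6, 0.7]
opening: 0.007
grasp_force: 3.6
```

send_rows:
  plan:
    - [255,0,0,0,0]
    - [255,0,0,0,0]
    - [255,0,0,0,0]

```text
time_s: 18.27
position: [0.5493, 0.0497, 0.0633]
tcp_rot: [[-0.267, 0.964, 0.001], [0.964, 0.267, -0.002], [-0.002, 0.001, -1.0]]
force: [0.2, -7.8, 0.3]
opening: 0.008
grasp_force: 3.6
```

```bash
python3 f.py
```

```text
t 18.2667 tcp x -71.72 mm z 0.0633 push 7.59 Fz 0.27 lat -1.90
```

send_rows:
  plan:
    - [255,-0.0004,0,0,0]
    - [255,-0.0004,0,0,0]
    - [255,-0.0004,0,0,0]
    - [255,-0.0004,0,0,0]
    - [255,-0.0004,0,0,0]
    - [255,-0.0005,0,0,0]
    - [255,-0.0005,0,0,0]
    - [255,-0.001,0,0,0]
    - [255,-0.002,0,0,0]
    - [255,-0.004,0,0,0]
    - [255,-0.005,0,0,0]
    - [255,-0.004,0,0,0]
    - [255,-0.002,0,0,0]
    - [255,0,0,0,0]
    - [255,0,0,0,0]

```text
time_s: 19.52
position: [0.5543, 0.0305, 0.063]
tcp_rot: [[-0.266, 0.964, -0.0], [0.964, 0.266, 0.0], [0.0, -0.0, -1.0]]
force: [-0.4, -0.1, -0.1]
opening: 0.004
grasp_force: 0.0
```

send_rows:
  plan:
    - [255,0,0,-0.005,0]
    - [255,0,0,-0.015,0]
    - [255,0,0,-0.02,0]
    - [255,0,0,-0.025,0]
    - [255,0,0,-0.025,0]
    - [255,0,0,-0.02,0]
    - [255,0,0,-0.01,0]
    - [255,0,0,-0.004,0]
    - [255,0,0,0,0]
    - [255,0,0,0,0]
    - [255,0,0,0,0]

```text
time_s: 20.43
position: [0.5533, 0.0309, 0.1857]
tcp_rot: [[-0.267, 0.964, -0.003], [0.964, 0.267, 0.0], [0.001, -0.003, -1.0]]
force: [0.4, 0.5, -0.3]
opening: 0.008
grasp_force: 0.0
```

```bash
python3 f.py; python3 m2.py w7.png
python3 - <<'E'
from h import *
w=np.load("pics/w4.npz");c={k:w[k] for k in("cx","cy","fx","fy","xyz","rotation")};C=cloud(c,w["d"]);d=np.array([-.2666,.9638]);M=np.array([.5132,.1764])
for v in range(60,260,6):
    P=C[v,318];print(v,P[2].round(4),((P[:2]-M)@d*1e3+60).round(1),w["p"][v,318])
E
```

```text
t 20.4333 tcp x -90.95 mm z 0.1857 push -0.36 Fz -0.28 lat 0.55
20.4333 [0.55326931 0.03086593 0.18567554] [ 0.43313179  0.49515781 -0.28198797] [-0.2666829   0.96378356  0.00121533] 105.46698652899973
60 0.0645 21.9 [155 151 148]
66 0.0657 17.6 [155 151 148]
72 0.0666 13.3 [156 151 148]
78 0.0643 9.2 [155 151 149]
84 0.0647 4.8 [156 151 149]
90 0.0657 0.4 [156 150 148]
96 0.0641 -4.0 [155 151 148]
102 0.0652 -8.4 [155 150 148]
108 0.0658 -12.9 [156 151 148]
114 0.0651 -17.5 [155 151 148]
120 0.0652 -22.1 [155 150 148]
126 0.0663 -26.7 [155 150 147]
132 0.0651 -31.5 [154 150 147]
138 0.0647 -36.3 [123 120 155]
144 0.0637 -41.2 [ 36  39 163]
150 0.066 -45.8 [ 39  41 164]
156 0.0653 -50.7 [ 38  40 164]
162 0.0662 -55.6 [ 79  78 159]
168 0.0653 -60.7 [147 143 141]
174 0.038 -71.6 [126 123 123]
180 0.0386 -77.1 [125 122 122]
186 0.0384 -82.9 [124 122 122]
192 0.0395 -88.3 [124 121 121]
198 0.0377 -94.7 [124 121 121]
204 0.039 -100.2 [124 122 122]
210 0.0387 -106.2 [124 121 122]
216 0.0393 -112.0 [123 120 121]
222 0.0394 -118.1 [123 120 120]
228 0.0389 -124.4 [122 120 120]
234 0.3344 -8.3 [123 120 121]
240 0.0385 -137.1 [123 120 121]
246 0.1755 -80.9 [65 63 61]
252 0.1836 -80.5 [65 62 61]
258 0.19 -80.7 [65 63 61]
```

View pics/w7.png

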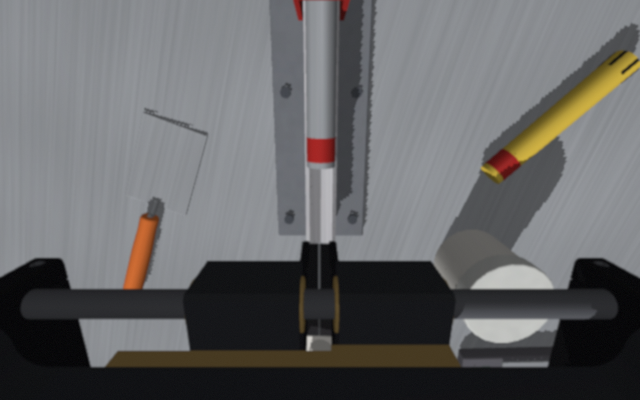

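The wrist view shows the shaft in the groove, with its red ring at (320,150), its rear end at about (320,170) and its front inside the hood. The gripper is clear. While I pressed, force rose about 3.4 N over 0.4 mm, which matches the stop's 8 N/mm. I'm handing in.

```bash
python3 -c "
from rig import *
print(hand_in())"
```

```text
the job is handed in; nothing more can be done
None
```

I handed the job in: the shaft lies in the groove with its slotted end at the stop, about 28 mm inside the hood by my measurement, pressed with roughly 6 N beyond drag for about half a second and released; the hand-in returned no verdict.

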